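Rebuild the grooming tray tower

TASK

Rebuild the grey tray tower on the base tray, strictly from the bottom up: first lay the slicker brush flat, pins down, in the base tray, then stack the deep two-compartment tray squarely on the base so that it drops fully home, then lay the comb flat in either compartment of that tray, and last stack the shallow four-compartment tray fully home on top, its long sides in line with the others. Leave the mug and the round tin standing where they are.

Things in the scene. Friction and masses are not known exactly. Their poses are not given: they have to be found in the camera images.
- base_tray: Base tray, fixed to the bench: open grey plastic tray WITHOUT divider, outside 150 (x) by 200 mm (y, its long way), 62 mm high; walls and floor 4 mm thick, so 142 x 192 mm inside. Origin: centre of the underside, on the bench; z up. The brush fits in only lengthwise, along the tray's y, either way round.
- deep_tray: Deep grey tray, 220 g, 150 (x) x 200 (y) x 50 mm, 4 mm walls. Origin: underside centre, z up. Grip: ONE central divider, 10 mm thick, along x, top z=42; close along y. It leaves 2 compartments 142 x 91 mm, centres y=+-50, floor z=10. A foot 130 x 180, 6 mm deep, drops into the mouth below, the edge on its rim (6 mm play): origin then 56 mm above the base's. 180 deg turn is fine.
- shallow_tray: Shallow grey tray, 180 g, 150 (x) by 200 mm (y), walls to z=34. Origin: underside centre, z up. FOUR compartments. Grip: central rib 10 mm thick along x, top at z=44 mm, closing along y; cross walls at y=+-66 (3 mm thick, to z=30): open at most 60 mm there. Same foot as the deep tray; home on it, its origin is 44 mm above the deep tray's. 180 deg turn is fine.
- slicker_brush: Purple slicker brush, 100 g, pins down. Origin: bench level under the grip point on the handle (near the balance point); x points to the head, z up. Handle 22 mm wide (y), z = 8 to 26 mm, from x = -72 to +28 mm; butt end down to z = 0 at its tail; head 50 x 62 mm at x = +28 to +78 mm, z = 0 to 28 mm. Grip at the origin from above, closing along y.
- comb: Chrome comb lying flat, 60 g: 118 mm long (x), 26 mm wide (y), spine 9 x 9 mm along the +y side, teeth 5 mm thick (z = 0 to 5 mm) to the -y side. Origin: centre of the underside, z up. Grip across the 26 mm at the origin from above, fingertips low, closing along y. It fits a compartment of the deep tray lying along that tray's x.
- mug: White ceramic mug, bystander, loose: 80 mm across with a handle at its +y side, 85 mm high. Origin: centre of the underside. Leave it where it stands.
- balm_tin: Round lidded aluminium tin, bystander, loose: 66 mm across, 26 mm high. Origin: centre of the underside. Leave it where it stands.
Not all that is in view belongs to the job. Of the things that look like the slicker_brush, the larger one is meant. There is more than one size of the comb; the one meant has the size given above.

How it is judged (in metres and radians):
On the way, in this order (a step that is already met when the one before it is completed fails the run):
1. the brush lies flat in the base tray, released (x of slicker_brush in the frame of base_tray between -0.055 and 0.055 m and y of slicker_brush in the frame of base_tray between -0.06 and 0.06 m and z of slicker_brush in the frame of base_tray between -0.002 and 0.012 m and angle between slicker_brush's own z axis and vertical below 0.15 rad and contact force between the fingers and slicker_brush below 0.1 N), for 0.2 s.
2. the deep tray is fully home on the base tray, released (z of deep_tray in the frame of base_tray between 0.053 and 0.059 m and angle between deep_tray's own z axis and vertical below 0.03 rad and horizontal distance between deep_tray and base_tray below 0.012 m and angle between the y axis of deep_tray and the y axis of base_tray, either way round below 0.1 rad and contact force between the fingers and deep_tray below 0.1 N), for 0.2 s.
3. the comb lies flat in a compartment of the deep tray, released (x of comb in the frame of deep_tray between -0.03 and 0.03 m and (y of comb in the frame of deep_tray between 0.012 and 0.09 m or y of comb in the frame of deep_tray between -0.09 and -0.012 m) and z of comb in the frame of deep_tray between 0.007 and 0.016 m and angle between comb's own z axis and vertical below 0.15 rad and contact force between the fingers and comb below 0.1 N), for 0.2 s.
4. the shallow tray is fully home on the deep tray, released (z of shallow_tray in the frame of deep_tray between 0.041 and 0.047 m and angle between shallow_tray's own z axis and vertical below 0.03 rad and horizontal distance between shallow_tray and deep_tray below 0.012 m and angle between the y axis of shallow_tray and the y axis of deep_tray, either way round below 0.1 rad and contact force between the fingers and shallow_tray below 0.1 N), for 0.2 s.
At the end, for the whole second after the job is handed in: Brush flat on the base tray's floor, deep tray home on the base, comb flat on the floor of one deep-tray compartment, shallow tray home on top; lying within 0.15 rad of flat, trays within 3 mm of height, 12 mm of centre, 0.03 rad of level and 0.1 rad in line; all at rest (x of slicker_brush in the frame of base_tray between -0.055 and 0.055 m and y of slicker_brush in the frame of base_tray between -0.06 and 0.06 m and z of slicker_brush in the frame of base_tray between -0.002 and 0.012 m and angle between each of slicker_brush, comb's own z axis and vertical below 0.15 rad and z of deep_tray in the frame of base_tray between 0.053 and 0.059 m and angle between each of deep_tray, shallow_tray's own z axis and vertical below 0.03 rad and horizontal distance between deep_tray and base_tray below 0.012 m and angle between the y axis of deep_tray and the y axis of base_tray, either way round below 0.1 rad and x of comb in the frame of deep_tray between -0.03 and 0.03 m and (y of comb in the frame of deep_tray between 0.012 and 0.09 m or y of comb in the frame of deep_tray between -0.09 and -0.012 m) and z of comb in the frame of deep_tray between 0.007 and 0.016 m and z of shallow_tray in the frame of deep_tray between 0.041 and 0.047 m and horizontal distance between shallow_tray and deep_tray below 0.012 m and angle between the y axis of shallow_tray and the y axis of deep_tray, either way round below 0.1 rad and linear speed of each of deep_tray, shallow_tray, slicker_brush, comb below 0.01 m/s and angular speed of each of deep_tray, shallow_tray, slicker_brush, comb below 0.1 rad/s); the robot touches nothing.
It fails at once if the mug is shifted by more than 30 mm or tipped (distance of mug from where it was at the start of the episode above 0.03 m or angle between mug's own z axis and vertical above 0.4 rad).
It fails at once if the round tin is shifted by more than 30 mm (distance of balm_tin from where it was at the start of the episode above 0.03 m).
It also fails if it takes over 144 s, if anything falls off the work surface, if the arm or the gripper's body presses on something with over 40 N, if the wrist force passes 120 N, or if a joint passes its speed limit or range.

ROBOT

A 7-joint arm with a two-finger parallel gripper is mounted at the origin on the work surface. World frame = base frame: x ahead of the robot, y to its left, z up, the work surface at z = 0. Lengths are in m, angles in degrees, forces in N, time in s.
With the tool pointing down it reaches from about 0.425 to 0.875 m from the base axis. Payload 4.7 kg.
Tool frame: the origin (TCP) lies at the very end of the fingers, on their centre line; the grasp point (between the pads) lies 19 mm behind it; z points along the fingers, y is the line along which they close (so a half turn about z gives the same grasp; the last joint's range is limited). The gripper opens to 87 mm and grips with 3 to 60 N. Pads are 19 mm wide; open, the fingers measure 117 mm over their backs; the gripper's body (75 mm by 190 mm) begins 51 mm behind the grasp point.
Start: joints at [77.813, 18.392, -4.016, 83.108, 1.295, 78.541, -3.26], TCP at [0.146, -0.633, 0.223] pointing down, gripper open.
Joint ranges: [-163.93, 163.93], [-17.29, 119.83], [-79.2, 71.16], [3.27, 140.29], [-89.18, 269.18], [5.43, 117.66], [-154.24, 154.24]. Speed limits (degrees/s): [147.25, 147.25, 180, 180, 180, 180, 180].

INTERFACE

Orientations are given as [roll, pitch, yaw] about the fixed x, y, z axes, in that order (R = Rz(yaw) Ry(pitch) Rx(roll)).
In Python, from cell import get_obs, eyes, env gives the robot as it stands.
- The arm moves only by the tool servo_tool, never from a script. Its argument "series" is a list that holds one entry, the list of rows, each a list of 7 numbers: the shift along the tool's x, y, z in units of 300 mm (1.0 is 300 mm), then the turn, a rotation vector about the tool's x, y, z in units of pi rad (1.0 is pi rad), then the opening, from 0 (shut) to 1 (fully open). In form: [[[tx, ty, tz, wx, wy, wz, gripper], ...]]. A call has 1 to 12 rows; each row is the pose to reach, as a shift and turn from the pose commanded when the call began, along the tool's axes at that moment, turning the shorter way round; what a row does not reach only later rows make up. A row lasts 1/12 s, in which the tool goes at most 41.7 mm and 7.16 degrees, less where a joint would pass 70% of its speed; a pose out of reach is approached as far as the arm can. A call with a number of a shift or a turn outside -1 to 1 is refused whole. A call with a gripper value outside its range is refused whole. The fingers move at their own pace and stop on an object; "grip_force" is the grip in N (left out, the last holds). Time passes only in rows, so rows that repeat a pose let the fingers close. It gives the time, the measured TCP pose, the force, the opening and the grip force at its end, in the units of the state.
- get_obs(): the state, without advancing time (a new reading comes with each control period).
- eyes.read_camera(name): name is "scene" or "top" or "wrist"; returns a dict with "frame" (384x512x3 uint8, red, green, blue), "depth" (384x512 float32, m along the optical axis (not along the pixel's ray), 0 where there is no reading), "fx", "fy", "cx", "cy" (pixels), "origin" and "rotation" of the camera in the world; the wrist camera has in their place "mount" (4x4, takes a point from camera to tool coordinates, whose origin is the TCP and whose axes are the flange's). Camera axes: x right, y down, z forward; pixel columns grow to the right and rows downward; lengths in m; the calibration is good to about 2 mm. A picture is of the moment at which its call begins: read the wrist's pose just before it.
- env.sign_off(): hands the job in; it is judged then, once.
The state is a dict: "time_s": time; "qpos": joint angles; "joint_velocities": joint speeds; "effort": joint torques, N m; "tool_pos": TCP position; "tool_rot": TCP orientation; "force": force on the tool from outside, world axes, zero at the start; "wrist_torque": the same for the moment, N m; "grip_width": finger opening in m; "grasp_force": force on a finger pad.
Only numpy, scipy, OpenCV 4.12 (cv2) and the standard library are available. Lean on these libraries where they do the work, as an engineer would, in place of code of your own. Each camera call takes 0.05 s, during which the arm holds its last target. There are 200 camera calls.

## Working session

There is one attempt and no reset: what is moved stays moved. The work goes in short steps, Python scripts to look and compute and a tool call to move; the robot and the scene stay as the last step left them, time stands still between calls to the robot, and variables do not carry over. Pictures are saved under pics/ and viewed, at most 18 in all, crops included, and the job is handed in when it is done.

Besides the shell and the picture viewer there is one more tool, called after ">>>" as name([rows], argument=value, ...), one row to a line, values as JSON. servo_tool: Moves the arm, as the interface text tells. Shifts and turns lie within -1 to 1; 1 stands for 300 mm of shift or pi rad of turn. Its arguments: {"type":"object","properties":{"series":{"type":"array"},"grip_force":{"type":"number"}},"required":["series"]}

```bash
mkdir -p pics; ls; cat > h.py <<'E'
import numpy as np, cv2
from cell import get_obs, eyes, env
from scipy.spatial.transform import Rotation as R
def shot(n):
    o=get_obs(); c=eyes.read_camera(n)
    if n=='wrist':
        M=np.array(c['mount']); Rt=R.from_euler('xyz',o['tool_rot'],degrees=True).as_matrix()
        c['rotation']=Rt@M[:3,:3]; c['origin']=Rt@M[:3,3]+np.array(o['tool_pos'])
    c['rotation']=np.array(c['rotation']);c['origin']=np.array(c['origin'])
    return c
def save(c,f): cv2.imwrite('pics/'+f,c['frame'][:,:,::-1])
def cloud(c):
    v,u=np.mgrid[:384,:512]; d=c['depth']
    p=np.stack([(u-c['cx'])/c['fx']*d,(v-c['cy'])/c['fy']*d,d],-1)
    return p@c['rotation'].T+c['origin']
E
python3 - <<'E'
from h import *
o=get_obs(); print(o['tool_pos'],o['tool_rot'],o['time_s'])
a=shot('scene');b=shot('top')
for n,c in(('scene',a),('top',b)): np.savez('pics/'+n,**c); print(n,c['origin'],c['rotation'].round(3).tolist(),c['fx'])
cv2.imwrite('pics/top.png',cv2.resize(b['frame'][:,:,::-1],(768,576),interpolation=cv2.INTER_CUBIC))
cv2.imwrite('pics/scene.png',cv2.resize(a['frame'][:,:,::-1],(768,576),interpolation=cv2.INTER_CUBIC))
E
```

```text
pics
[ 0.1459766  -0.63283516  0.2214706 ] [-1.79889836e+02  4.99240199e-03  1.29957403e+01] 0.0
scene [1.01130644 0.65414175 0.68683514] [-127.633, 1.397, 135.641] 441.1507443389969
top [0.3118488  0.04031625 1.03137236] [-172.823, -0.031, -88.972] 399.4614395663656
```

View pics/top.png

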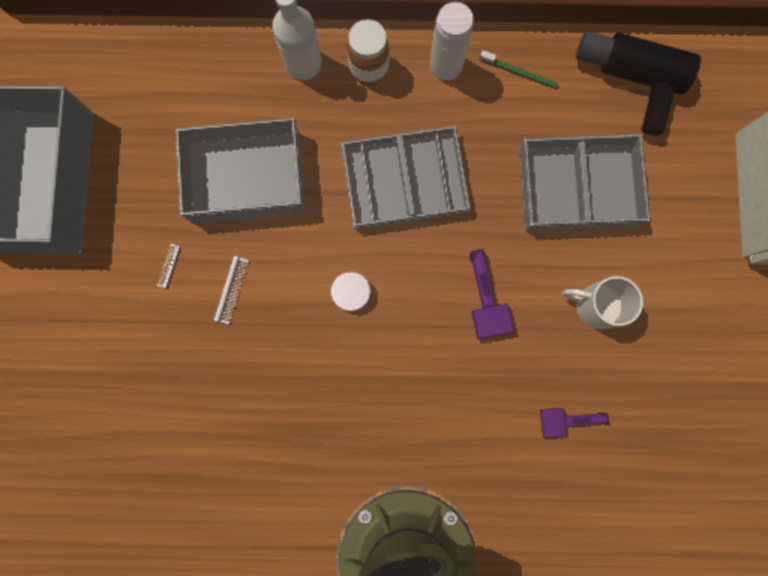

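View pics/scene.png

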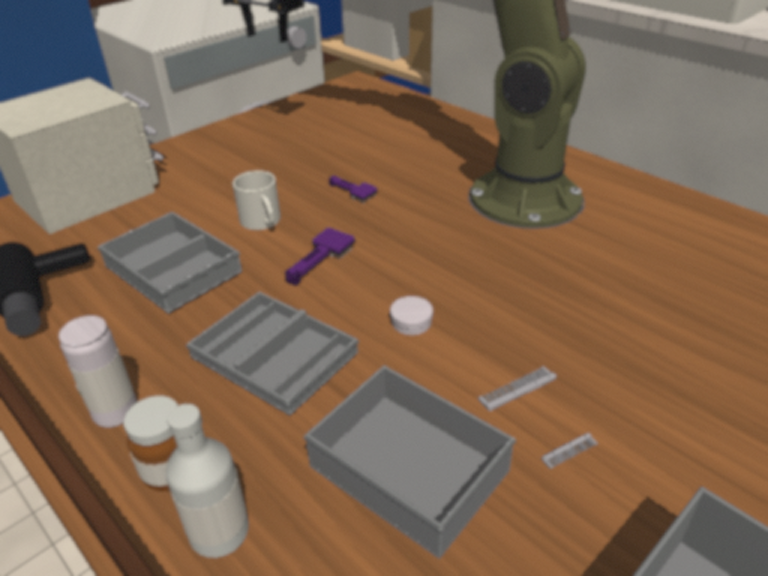

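The top view shows:
- **Base tray:** (240,170), the only open tray without a divider. The grey bin at (40,165) is a decoy.
- **Shallow tray:** (405,178).
- **Deep tray:** (585,183).
- **Brush:** candidates at (487,297), large, and (570,423), small. I choose the large one.
- **Comb:** candidates at (232,290), large, and (169,266), small. I choose the large one, subject to its measured length.
- **Leave alone:** tin (350,292) and mug (610,302).

```bash
cat >> h.py <<'E'
def fixrot(c):
    if c['rotation'].shape==(3,): c['rotation']=R.from_euler('xyz',c['rotation'],degrees=True).as_matrix()
    return c
def rect(pts):
    (x,y),(w,h),a=cv2.minAreaRect((pts[:,:2]*1000).astype(np.float32))
    if w<h: w,h,a=h,w,a+90
    return round(x,1),round(y,1),round(w,1),round(h,1),round((a+90)%180-90,1)  # a=long axis world deg
E
python3 - <<'E'
from h import *
c=fixrot(dict(np.load('pics/top.npz')));P=cloud(c);f=c['frame'];s=1.5
def box(u0,v0,u1,v1):
    m=np.zeros((384,512),bool); m[int(v0/s):int(v1/s),int(u0/s):int(u1/s)]=1; return m&(c['depth']>0)
for n,b in dict(base=(165,105,315,230),shallow=(330,115,480,240),deep=(510,125,660,245)).items():
    p=P[box(*b)]; z=p[:,2]; h=np.percentile(z,98.5); q=p[(z>h-.006)&(z<h+.006)]
    if n=='shallow': print('rib',rect(q)); q=p[(z>.028)&(z<.040)]
    print(n,h.round(4),len(q),rect(q))
hsv=cv2.cvtColor(f,cv2.COLOR_RGB2HSV)
pur=(hsv[...,0]>120)&(hsv[...,0]<160)&(hsv[...,1]>100)
for n,b in dict(brush=(455,235,530,350),small=(530,400,620,445)).items():
    m=box(*b)&pur; p=P[m]; print(n,m.sum(),rect(p),np.percentile(p[:,2],[5,50,95]).round(3), p.mean(0).round(4))
    if n=='brush':
        r=rect(p); a=np.radians(r[4]); t=(p[:,:2]*1000-r[:2])@[np.cos(a),np.sin(a)]; w=(p[:,:2]*1000-r[:2])@[-np.sin(a),np.cos(a)]
        for k in range(-80,80,15):
            q=(t>=k)&(t<k+15); 
            if q.any(): print(k,w[q].min().round(),w[q].max().round(),np.median(p[q,2]).round(3))
for n,b in dict(comb=(208,250,255,330),scomb=(150,238,185,295)).items():
    m=box(*b)&(hsv[...,1]<70); p=P[m]; print(n,m.sum(),rect(p),np.percentile(p[:,2],[5,50,95]).round(3),'hi',rect(p[p[:,2]>.006]) if (p[:,2]>.006).sum()>3 else '')
for n,b in dict(tin=(325,265,378,320),mug=(560,270,650,335)).items():
    p=P[box(*b)]; p=p[p[:,2]>.015]; print(n,rect(p),p[:,2].max())
cv2.imwrite('pics/crop.png',cv2.resize(f[150:235,90:360,::-1],(800,252),interpolation=cv2.INTER_CUBIC))
E
```

```text
base 0.0624 626 (642.6, 292.3, 203.5, 154.6, -83.6)
rib (664.0, 1.1, 205.0, 137.0, 46.8)
shallow 0.0434 725 (640.6, 10.7, 203.2, 154.2, -80.4)
deep 0.0507 650 (642.6, -309.9, 234.0, 169.3, -86.4)
brush 781 (440.9, -130.7, 147.1, 60.8, 11.6) [0.023 0.027 0.03 ] [ 0.4217 -0.1333  0.0266]
-80 -28.0 30.0 0.028
-65 -29.0 30.0 0.028
-50 -30.0 30.0 0.027
-35 -29.0 30.0 0.027
-20 -9.0 11.0 0.025
-5 -9.0 11.0 0.026
10 -9.0 11.0 0.026
25 -8.0 13.0 0.026
40 -9.0 12.0 0.025
55 -8.0 13.0 0.025
70 -6.0 12.0 0.025
small 445 (230.0, -275.6, 107.4, 44.7, -83.6) [0.016 0.02  0.023] [ 0.2286 -0.2617  0.0197]
comb 300 (440.3, 309.3, 115.9, 29.6, -14.3) [-0.001  0.006  0.011] hi (440.2, 307.4, 115.3, 25.9, -14.3)
scomb 122 (480.3, 418.5, 75.9, 16.8, -14.5) [-0.001  0.004  0.008] hi (478.8, 413.3, 74.4, 7.3, -12.6)
tin (440.1, 100.3, 64.4, 63.8, 1.8) 0.031872094332996426
mug (419.9, -315.5, 107.5, 78.6, -74.3) 0.0893814983768435
```

View pics/crop.png

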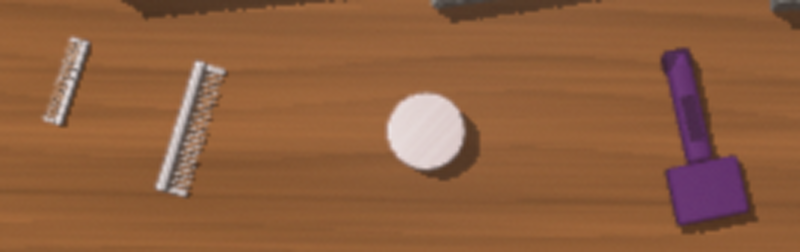

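```bash
cat >> h.py <<'E'
def go(x,y,z,yaw):
    o=get_obs(); R0=R.from_euler('xyz',o['tool_rot'],degrees=True); Rt=R.from_euler('xyz',[180,0,yaw],degrees=True)
    d=np.array([x,y,z])-o['tool_pos']; t=R0.inv().apply(d)/.3; w=(R0.inv()*Rt).as_rotvec()/np.pi
    print('pos',np.round(o['tool_pos'],4),'rot',np.round(o['tool_rot'],1),'grip',round(o['grip_width'],4),'gf',o['grasp_force'],'F',np.round(o['force'],1),'t',round(o['time_s'],1),'q7',round(o['qpos'][6]))
    print('->',np.round(t,4).tolist(),np.round(w,4).tolist(),'rows',round(max(np.linalg.norm(d)/.0417,np.linalg.norm(w)*180/7.16),1))
E
python3 - <<'E'
from h import *
go(.444,-.129,.22,11.6)
c=fixrot(dict(np.load('pics/top.npz')));P=cloud(c)
def box(u0,v0,u1,v1):
    m=np.zeros((384,512),bool); m[int(v0/1.5):int(v1/1.5),int(u0/1.5):int(u1/1.5)]=1; return m&(c['depth']>0)
p=P[box(510,125,660,245)];p=p[(p[:,2]>.046)&(p[:,2]<.055)]
m=np.median(p[:,:2],0);q=p[(abs(p[:,0]-.643)<.09)&(abs(p[:,1]+.30)<.115)];print(rect(q),m)
hull=cv2.convexHull((q[:,:2]*1000).astype(np.float32)); print(hull[:,0].round().tolist())
E
```

```text
pos [ 0.146  -0.6329  0.2216] rot [-179.9    0.    13. ] grip 0.0869 gf 0.0 F [ 0.2 -0.  -0. ] t 0.1 q7 -3
-> [1.3456, -1.4133, 0.0075] [-0.0005, 0.0, 0.0077] rows 14.0
(633.8, -295.2, 203.8, 153.4, -86.7) [ 0.62749907 -0.29501878]
[[714.0, -389.0], [713.0, -335.0], [706.0, -209.0], [702.0, -191.0], [688.0, -190.0], [644.0, -193.0], [617.0, -194.0], [557.0, -199.0], [555.0, -199.0], [553.0, -212.0], [553.0, -214.0], [553.0, -225.0], [557.0, -289.0], [557.0, -295.0], [560.0, -347.0], [561.0, -358.0], [564.0, -396.0], [566.0, -398.0], [575.0, -399.0], [588.0, -400.0], [643.0, -397.0], [669.0, -395.0], [713.0, -391.0]]
```

>>> servo_tool([
  [[0.67,-0.71,0,0,0,0,0.6],[0.67,-0.71,0,0,0,0,0.6],[0.67,-0.71,0,0,0,0,0.6],[0.67,-0.71,0,0,0,0,0.6],[0.67,-0.71,0,0,0,0,0.6],[0.67,-0.71,0,0,0,0,0.6],[0.67,-0.71,0,0,0,0,0.6],[0.67,-0.71,0,0,0,0,0.6]],
])

```text
time_s: 0.77
tool_pos: [0.2994, -0.3729, 0.2226]
tool_rot: [-179.9, -0.1, 13.7]
force: [0.6, 0.3, 0.1]
grip_width: 0.0531
grasp_force: 0.0
```

>>> servo_tool([
  [[0.675,-0.703,0.2,0,0,0.007,0.6],[0.675,-0.703,0.2,0,0,0.007,0.6],[0.675,-0.703,0.2,0,0,0.007,0.6],[0.675,-0.703,0.2,0,0,0.007,0.6],[0.675,-0.703,0.2,0,0,0.007,0.6],[0.675,-0.703,0.2,0,0,0.007,0.6],[0.675,-0.703,0.2,0,0,0.007,0.6],[0.675,-0.703,0.2,0,0,0.007,0.6],[0.675,-0.703,0.2,0,0,0.007,0.6],[0.675,-0.703,0.2,0,0,0.007,0.6]],
])

```text
time_s: 1.6
tool_pos: [0.4435, -0.1301, 0.1623]
tool_rot: [180.0, 0.1, 11.8]
force: [-1.4, -1.3, -0.1]
grip_width: 0.052
grasp_force: 0.0
```

```bash
python3 - <<'E'
from h import *
c=shot('wrist');fixrot(c);save(c,'w1.png');P=cloud(c);hsv=cv2.cvtColor(c['frame'],cv2.COLOR_RGB2HSV)
m=(hsv[...,0]>120)&(hsv[...,0]<160)&(hsv[...,1]>100)&(c['depth']>0)
p=P[m];print(m.sum(),rect(p),np.percentile(p[:,2],[5,50,95]))
r=rect(p); a=np.radians(r[4]); t=(p[:,:2]*1000-r[:2])@[np.cos(a),np.sin(a)]; w=(p[:,:2]*1000-r[:2])@[-np.sin(a),np.cos(a)]
for k in range(-75,75,15):
    q=(t>=k)&(t<k+15)
    if q.any(): print(k,w[q].min().round(),w[q].max().round(),np.median(p[q,2]).round(3))
go(.444,-.129,.006,11.6)
E
```

```text
4568 (445.5, -128.8, 142.1, 63.1, 13.2) [0.02223249 0.02613861 0.02809676]
-75 -31.0 -18.0 0.0
-60 -31.0 32.0 0.027
-45 -31.0 31.0 0.027
-30 -28.0 31.0 0.025
-15 -10.0 11.0 0.026
0 -10.0 11.0 0.026
15 -10.0 10.0 0.026
30 -11.0 10.0 0.025
45 -12.0 11.0 0.025
60 -12.0 11.0 0.025
pos [ 0.4433 -0.1311  0.1624] rot [1.80e+02 1.00e-01 1.16e+01] grip 0.0521 gf 0.0 F [ 0.3 -1.   0.1] t 1.6 q7 -64
-> [0.0041, -0.0066, 0.5214] [0.0001, 0.0003, 0.0003] rows 3.8
```

View pics/w1.png

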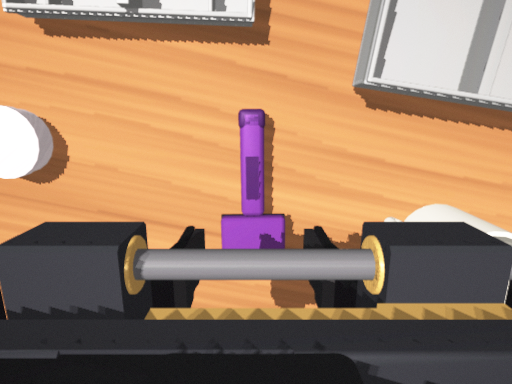

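The wrist view confirms the large brush: handle around (252,165), head around (252,232) half hidden by the gripper, axis lined up with the tool. I'll grasp it now.

>>> servo_tool([
  [[0.002,-0.006,0.3,0,0,0,0.6],[0.002,-0.006,0.42,0,0,0,0.6],[0.002,-0.006,0.52,0,0,0,0.6],[0.002,-0.006,0.52,0,0,0,0.6],[0.002,-0.006,0.52,0,0,0,0.6],[0.002,-0.006,0.52,0,0,0,0.0],[0.002,-0.006,0.52,0,0,0,0.0],[0.002,-0.006,0.52,0,0,0,0.0],[0.002,-0.006,0.52,0,0,0,0.0],[0.002,-0.006,0.52,0,0,0,0.0],[0.002,-0.006,0.52,0,0,0,0.0]],
], grip_force=25)

```text
time_s: 2.57
tool_pos: [0.4445, -0.1282, 0.0072]
tool_rot: [179.9, -0.0, 11.7]
force: [-0.0, -1.3, 1.8]
grip_width: 0.0219
grasp_force: 25.0
```

>>> servo_tool([
  [[0,0,-0.1,0,0,0,0],[0,0,-0.2,0,0,0,0],[0,0,-0.3,0,0,0,0],[0,0,-0.5,0,0,0,0],[0,0,-0.5,0,0,0,0],[0,0,-0.5,0,0,0,0],[0,0,-0.5,0,0,0,0]],
])

```text
time_s: 3.15
tool_pos: [0.4448, -0.128, 0.1576]
tool_rot: [179.9, -0.1, 11.7]
force: [-0.1, 0.4, -1.7]
grip_width: 0.0218
grasp_force: 24.9
```

```bash
python3 - <<'E'
from h import *
go(.643,.292,.16,96.4)
c=shot('top');save(c,'t2.png')
E
```

```text
pos [ 0.4448 -0.128   0.1576] rot [ 1.799e+02 -1.000e-01  1.170e+01] grip 0.0218 gf 24.94553714990616 F [-0.1  0.4 -1.7] t 3.1 q7 -65
-> [0.9317, -1.2364, -0.0095] [0.001, 0.0001, -0.4704] rows 11.8
```

>>> servo_tool([
  [[0.466,-0.618,0,0,0,-0.235,0],[0.466,-0.618,0,0,0,-0.235,0],[0.466,-0.618,0,0,0,-0.235,0],[0.466,-0.618,0,0,0,-0.235,0],[0.466,-0.618,0,0,0,-0.235,0],[0.466,-0.618,0,0,0,-0.235,0],[0.466,-0.618,0,0,0,-0.235,0],[0.466,-0.618,0,0,0,-0.235,0],[0.466,-0.618,0,0,0,-0.235,0]],
])

```text
time_s: 3.95
tool_pos: [0.5421, 0.0812, 0.1547]
tool_rot: [-179.9, 0.2, 54.0]
force: [-0.1, -0.3, -0.8]
grip_width: 0.0217
grasp_force: 24.9
```

```bash
python3 - <<'E'
from h import *
go(.643,.292,.16,96.4)
E
```

```text
pos [0.5421 0.0812 0.1547] rot [-179.9    0.2   54. ] grip 0.0217 gf 24.945245683193207 F [-0.1 -0.3 -0.8] t 4.0 q7 -56
-> [0.7661, -0.1416, -0.0195] [-0.0011, 0.0005, -0.2358] rows 5.9
```

>>> servo_tool([
  [[0.766,-0.142,-0.02,-0.001,0,-0.236,0],[0.766,-0.142,-0.02,-0.001,0,-0.236,0],[0.766,-0.142,-0.02,-0.001,0,-0.236,0],[0.766,-0.142,-0.02,-0.001,0,-0.236,0],[0.766,-0.142,-0.02,-0.001,0,-0.236,0],[0.766,-0.142,-0.02,-0.001,0,-0.236,0],[0.766,-0.142,-0.02,-0.001,0,-0.236,0],[0.766,-0.142,-0.02,-0.001,0,-0.236,0],[0.766,-0.142,-0.02,-0.001,0,-0.236,0]],
])

```text
time_s: 4.7
tool_pos: [0.644, 0.2904, 0.1614]
tool_rot: [179.9, 0.2, 96.3]
force: [0.3, -0.3, -0.1]
grip_width: 0.0216
grasp_force: 24.9
```

```bash
python3 - <<'E'
from h import *
go(.643,.292,.012,96.4)
c=shot('wrist');fixrot(c);save(c,'w2.png');P=cloud(c)
z=P[...,2];m=(z>.055)&(z<.068)&(c['depth']>0)
p=P[m];p=p[(abs(p[:,0]-.643)<.1)&(abs(p[:,1]-.292)<.13)];print(len(p),rect(p))
E
```

```text
pos [0.644  0.2904 0.1614] rot [179.9   0.2  96.3] grip 0.0216 gf 24.945436120033264 F [ 0.3 -0.3 -0.1] t 4.7 q7 -38
-> [0.0075, -0.0034, 0.4981] [0.0005, 0.0013, -0.0006] rows 3.6
4003 (643.1, 296.1, 198.9, 153.7, -83.5)
```

View pics/w2.png

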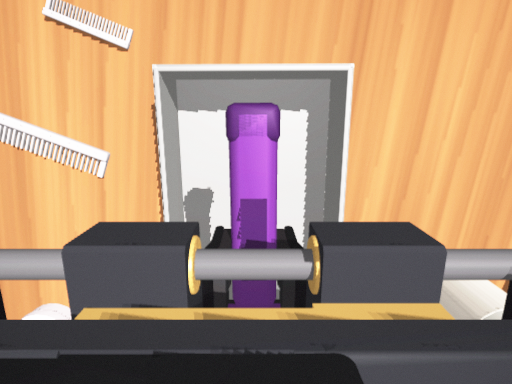

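The brush is centred over the base tray: handle around (253,200), rim from (155,68) to (350,68). I'll lower it and release.

>>> servo_tool([
  [[0.007,-0.003,0.12,0,0.001,0,0],[0.007,-0.003,0.24,0,0.001,0,0],[0.007,-0.003,0.36,0,0.001,0,0],[0.007,-0.003,0.44,0,0.001,0,0],[0.007,-0.003,0.47,0,0.001,0,0],[0.007,-0.003,0.49,0,0.001,0,0],[0.007,-0.003,0.497,0,0.001,0,0],[0.007,-0.003,0.497,0,0.001,0,0],[0.007,-0.003,0.497,0,0.001,0,0.5],[0.007,-0.003,0.497,0,0.001,0,0.5],[0.007,-0.003,0.497,0,0.001,0,0.5],[0.007,-0.003,0.497,0,0.001,0,0.5]],
])

```text
time_s: 5.75
tool_pos: [0.6437, 0.2955, 0.0145]
tool_rot: [179.7, -0.1, 96.5]
force: [0.3, -0.5, -0.4]
grip_width: 0.0397
grasp_force: 0.0
```

>>> servo_tool([
  [[0,0,-0.1,0,0,0,0.5],[0,0,-0.25,0,0,0,0.5],[0,0,-0.4,0,0,0,0.5],[0,0,-0.55,0,0,0,0.7],[0,0,-0.65,0,0,0,1],[0,0,-0.65,0,0,0,1],[0,0,-0.65,0,0,0,1]],
])

```text
time_s: 6.33
tool_pos: [0.6437, 0.2962, 0.2124]
tool_rot: [179.5, -0.2, 96.5]
force: [-1.0, 0.0, -1.4]
grip_width: 0.0622
grasp_force: 0.0
```

```bash
python3 - <<'E'
from h import *
c=shot('wrist');fixrot(c);save(c,'w3.png');P=cloud(c);hsv=cv2.cvtColor(c['frame'],cv2.COLOR_RGB2HSV)
m=(hsv[...,0]>120)&(hsv[...,0]<160)&(hsv[...,1]>100)&(c['depth']>0)
p=P[m];print(m.sum(),rect(p),np.percentile(p[:,2],[5,50,95]))
go(.643,0,.21,50)
go(.634,-.295,.15,3.3)
E
```

```text
4159 (648.2, 292.5, 148.1, 62.9, -87.8) [0.02726113 0.03058902 0.03239015]
pos [0.6429 0.2951 0.2096] rot [ 1.797e+02 -1.000e-01  9.650e+01] grip 0.0663 gf 0.0 F [ 1.1 -0.2 -0.3] t 6.4 q7 -37
-> [-0.9774, -0.1115, -0.0041] [0.0012, -0.0013, 0.2585] rows 7.1
pos [0.6429 0.2951 0.2096] rot [ 1.797e+02 -1.000e-01  9.650e+01] grip 0.0663 gf 0.0 F [ 1.1 -0.2 -0.3] t 6.4 q7 -37
-> [-1.9513, -0.2541, 0.1931] [0.0006, -0.0018, 0.5179] rows 14.2
```

>>> servo_tool([
  [[-0.977,-0.11,0,0.001,-0.001,0.2585,1],[-0.977,-0.11,0,0.001,-0.001,0.2585,1],[-0.977,-0.11,0,0.001,-0.001,0.2585,1],[-0.977,-0.11,0,0.001,-0.001,0.2585,1],[-0.977,-0.11,0,0.001,-0.001,0.2585,1],[-0.977,-0.11,0,0.001,-0.001,0.2585,1],[-0.977,-0.11,0,0.001,-0.001,0.2585,1],[-0.977,-0.11,0,0.001,-0.001,0.2585,1],[-0.977,-0.11,0,0.001,-0.001,0.2585,1]],
])

```text
time_s: 7.13
tool_pos: [0.6423, -0.0064, 0.2051]
tool_rot: [-179.8, 0.3, 49.5]
force: [-1.2, 1.5, 0.0]
grip_width: 0.0871
grasp_force: 0.0
```

```bash
python3 - <<'E'
from h import *
go(.634,-.295,.20,3.3)
E
```

```text
pos [ 0.6423 -0.0064  0.2051] rot [-179.8    0.3   49.5] grip 0.0871 gf 0.0 F [-1.2  1.5  0. ] t 7.1 q7 -54
-> [-0.7494, 0.6035, 0.0192] [-0.0002, 0.0018, 0.2568] rows 6.9
```

>>> servo_tool([
  [[-0.91,0.417,-0.15,0,0.001,0.257,1],[-0.91,0.417,-0.15,0,0.001,0.257,1],[-0.91,0.417,-0.15,0,0.001,0.257,1],[-0.91,0.417,-0.15,0,0.001,0.257,1],[-0.91,0.417,-0.15,0,0.001,0.257,1],[-0.91,0.417,-0.15,0,0.001,0.257,1],[-0.91,0.417,-0.15,0,0.001,0.257,1],[-0.91,0.417,-0.15,0,0.001,0.257,1],[-0.91,0.417,-0.15,0,0.001,0.257,1],[-0.91,0.417,-0.15,0,0.001,0.257,1]],
])

```text
time_s: 7.97
tool_pos: [0.5634, -0.2886, 0.2513]
tool_rot: [-179.8, -0.0, 3.8]
force: [0.5, 0.5, -1.0]
grip_width: 0.0869
grasp_force: 0.0
```

```bash
python3 - <<'E'
from h import *
c=shot('wrist');fixrot(c);save(c,'w4.png');P=cloud(c);np.savez('pics/w4',**c)
z=P[...,2];ok=(c['depth']>0)&(abs(P[...,0]-.634)<.09)&(abs(P[...,1]+.295)<.12)
p=P[ok&(z>.046)&(z<.056)];print('rim',len(p),rect(p))
d=P[ok&(z>.036)&(z<.046)&(abs(P[...,1]+.295)<.03)];print('div',len(d),rect(d))
go(.634,-.295,.10,3.3)
E
```

```text
rim 2990 (634.5, -294.1, 202.8, 152.9, -86.7)
div 1443 (634.7, -294.8, 156.3, 59.2, 0.0)
pos [ 0.564  -0.287   0.2515] rot [-179.7   -0.     3.9] grip 0.0873 gf 0.0 F [0.8 1.  0.6] t 8.0 q7 -68
-> [0.2306, 0.0449, 0.5049] [-0.0014, -0.0002, 0.0035] rows 4.0
```

View pics/w4.png

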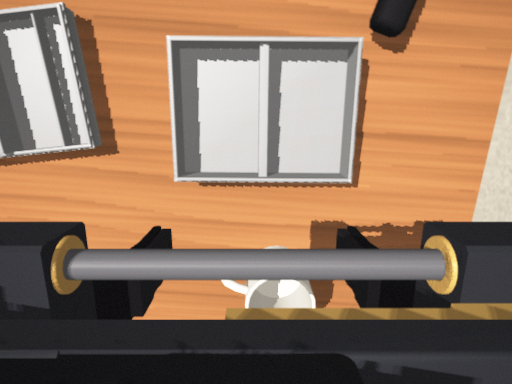

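The whole deep tray is visible: rim from (168,38) to (360,182), divider at column 264. It is centred at (634.5,-294) mm with yaw 3.3°.

>>> servo_tool([
  [[0.231,0.042,0.5,-0.001,0,0.003,1],[0.231,0.042,0.5,-0.001,0,0.003,1],[0.231,0.042,0.5,-0.001,0,0.003,1],[0.231,0.042,0.5,-0.001,0,0.003,1],[0.231,0.042,0.5,-0.001,0,0.003,1],[0.231,0.042,0.6,-0.001,0,0.003,1],[0.231,0.042,0.7,-0.001,0,0.003,1],[0.231,0.042,0.775,-0.001,0,0.003,1],[0.231,0.042,0.775,-0.001,0,0.003,1],[0.231,0.042,0.775,-0.001,0,0.003,1]],
])

```text
time_s: 8.85
tool_pos: [0.6338, -0.2947, 0.0201]
tool_rot: [-180.0, -0.0, 3.4]
force: [0.3, 1.1, 0.4]
grip_width: 0.0871
grasp_force: 0.0
```

>>> servo_tool([
  [[0,0,0,0,0,0,0],[0,0,0,0,0,0,0],[0,0,0,0,0,0,0],[0,0,0,0,0,0,0],[0,0,0,0,0,0,0],[0,0,0,0,0,0,0],[0,0,0,0,0,0,0],[0,0,0,0,0,0,0],[0,0,0,0,0,0,0],[0,0,0,0,0,0,0]],
], grip_force=40)

```text
time_s: 9.68
tool_pos: [0.6337, -0.2975, 0.0203]
tool_rot: [179.9, -0.1, 3.2]
force: [-1.0, 0.4, -0.1]
grip_width: 0.0284
grasp_force: 0.0
```

```bash
python3 - <<'E'
from h import *
go(.634,-.294,.20,3.3)
E
```

```text
pos [ 0.6337 -0.2975  0.0203] rot [ 1.799e+02 -1.000e-01  3.200e+00] grip 0.0284 gf 0.0 F [-1.   0.4 -0.1] t 9.7 q7 -76
-> [0.0024, -0.0106, -0.5991] [0.0005, -0.0005, -0.0006] rows 4.3
```

>>> servo_tool([
  [[0,0,0,0,0,0,0],[0,0,0,0,0,0,0],[0,0,0,0,0,0,0],[0,0,0,0,0,0,0],[0,0,0,0,0,0,0],[0,0,0,0,0,0,0],[0,0,0,0,0,0,0]],
])

```text
time_s: 10.27
tool_pos: [0.6338, -0.2972, 0.0202]
tool_rot: [179.9, -0.1, 3.2]
force: [0.3, 1.5, 0.3]
grip_width: 0.0096
grasp_force: 40.0
```

>>> servo_tool([
  [[0,0,-0.1,0,0,0,0],[0,0,-0.2,0,0,0,0],[0,0,-0.3,0,0,0,0],[0,0,-0.4,0,0,0,0],[0,0,-0.5,0,0,0,0],[0,0,-0.6,0,0,0,0],[0,0,-0.6,0,0,0,0],[0,0,-0.6,0,0,0,0]],
])

```text
time_s: 10.93
tool_pos: [0.6344, -0.298, 0.2023]
tool_rot: [179.8, -0.3, 3.2]
force: [0.1, 0.2, -2.7]
grip_width: 0.0099
grasp_force: 40.0
```

```bash
python3 - <<'E'
from h import *
c=fixrot(shot('top'));P=cloud(c);z=P[...,2]
p=P[(c['depth']>0)&(z>.21)&(z<.25)&(abs(P[...,0]-.634)<.14)&(abs(P[...,1]+.295)<.14)]
save(c,'t5.png')
c=shot('wrist');save(c,'w5.png')
go(.643,0,.20,5)
E
```

```text
pos [ 0.6324 -0.2974  0.1984] rot [1.799e+02 1.000e-01 3.200e+00] grip 0.01 gf 40.00001552514732 F [ 0.5 -0.3 -2.9] t 11.0 q7 -73
-> [0.0901, -0.9878, -0.0063] [0.0003, 0.0003, -0.0102] rows 7.1
```

View pics/w5.png

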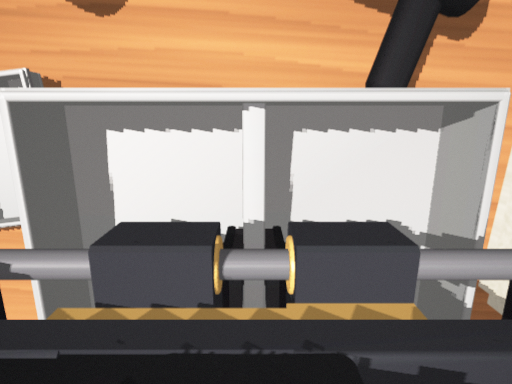

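The deep tray is held level and square (divider at column 254, rim row 95). I'll carry it to the base.

>>> servo_tool([
  [[0.09,-0.985,0,0,0,-0.01,0],[0.09,-0.985,0,0,0,-0.01,0],[0.09,-0.985,0,0,0,-0.01,0],[0.09,-0.985,0,0,0,-0.01,0],[0.09,-0.985,0,0,0,-0.01,0],[0.09,-0.985,0,0,0,-0.01,0],[0.09,-0.985,0,0,0,-0.01,0],[0.09,-0.985,0,0,0,-0.01,0],[0.09,-0.985,0,0,0,-0.01,0]],
])

```text
time_s: 11.78
tool_pos: [0.6424, 0.0053, 0.1979]
tool_rot: [-179.9, 0.1, 5.5]
force: [-0.1, -0.6, -1.4]
grip_width: 0.0094
grasp_force: 40.0
```

```bash
python3 - <<'E'
from h import *
go(.643,.293,.16,6.5)
E
```

```text
pos [0.6424 0.0053 0.1979] rot [-1.799e+02  1.000e-01  5.500e+00] grip 0.0094 gf 40.00016768462956 F [-0.1 -0.6 -1.4] t 11.8 q7 -97
-> [0.0938, -0.9542, 0.1272] [-0.0004, 0.0005, -0.0056] rows 7.0
```

>>> servo_tool([
  [[0.094,-0.955,0.1,0,0,-0.0055,0],[0.094,-0.955,0.1,0,0,-0.0055,0],[0.094,-0.955,0.1,0,0,-0.0055,0],[0.094,-0.955,0.1,0,0,-0.0055,0],[0.094,-0.955,0.1,0,0,-0.0055,0],[0.094,-0.955,0.1,0,0,-0.0055,0],[0.094,-0.955,0.1,0,0,-0.0055,0],[0.094,-0.955,0.1,0,0,-0.0055,0],[0.094,-0.955,0.1,0,0,-0.0055,0],[0.094,-0.955,0.1,0,0,-0.0055,0]],
])

```text
time_s: 12.62
tool_pos: [0.6473, 0.2852, 0.1672]
tool_rot: [179.8, 0.1, 5.9]
force: [0.2, -1.4, -3.0]
grip_width: 0.0095
grasp_force: 40.0
```

```bash
python3 - <<'E'
from h import *
for i in range(3): go(.643,.293,.079,6.5); c=shot('top')
c=fixrot(shot('wrist'));save(c,'w6.png')
E
```

```text
pos [0.6473 0.2852 0.1672] rot [1.798e+02 1.000e-01 5.900e+00] grip 0.0095 gf 39.99969671946019 F [ 0.2 -1.4 -3. ] t 12.6 q7 -123
-> [-0.0113, -0.0288, 0.294] [0.0013, 0.0004, -0.0032] rows 2.1
pos [0.648  0.284  0.1677] rot [179.7   0.    5.8] grip 0.0097 gf 39.99968710821122 F [ 0.3 -1.  -2. ] t 12.7 q7 -123
-> [-0.0134, -0.0328, 0.2957] [0.0014, 0.0001, -0.0038] rows 2.1
pos [0.6483 0.2837 0.1683] rot [179.8  -0.    5.8] grip 0.0097 gf 39.9998862342909 F [ 0.3  0.1 -2.5] t 12.7 q7 -123
-> [-0.0145, -0.0338, 0.2974] [0.0013, -0.0001, -0.0041] rows 2.2
```

View pics/w6.png

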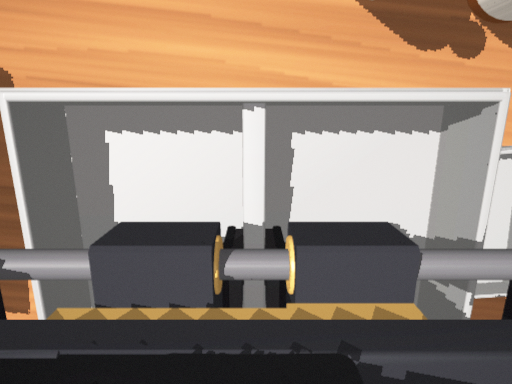

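>>> servo_tool([
  [[-0.0145,-0.034,0.05,0.001,0,-0.004,0],[-0.0145,-0.034,0.15,0.001,0,-0.004,0],[-0.0145,-0.034,0.2,0.001,0,-0.004,0],[-0.0145,-0.034,0.2,0.001,0,-0.004,0],[-0.0145,-0.034,0.2,0.001,0,-0.004,0],[-0.0145,-0.034,0.2,0.001,0,-0.004,0],[-0.0145,-0.034,0.2,0.001,0,-0.004,0]],
])

```text
time_s: 13.4
tool_pos: [0.6432, 0.2969, 0.1114]
tool_rot: [-179.9, -0.2, 6.6]
force: [-0.1, 0.1, -2.1]
grip_width: 0.0095
grasp_force: 40.0
```

```bash
python3 - <<'E'
from h import *
go(.643,.293,.078,6.5)
c=fixrot(shot('scene'));cv2.imwrite('pics/s7.png',cv2.resize(c['frame'][200:384,150:400,::-1],(750,552),interpolation=cv2.INTER_CUBIC))
go(.643,.293,.078,6.5)
E
```

```text
pos [0.6432 0.2969 0.1114] rot [-179.9   -0.2    6.6] grip 0.0095 gf 39.99998275190592 F [-0.1  0.1 -2.1] t 13.4 q7 -124
-> [-0.0026, 0.013, 0.1112] [-0.0007, -0.0014, 0.0008] rows 0.8
pos [0.6431 0.297  0.1113] rot [-179.9   -0.2    6.7] grip 0.0095 gf 39.99998933169991 F [ 0.7  0.1 -1.6] t 13.4 q7 -124
-> [-0.0022, 0.0136, 0.1111] [-0.0007, -0.0014, 0.0009] rows 0.8
```

View pics/s7.png

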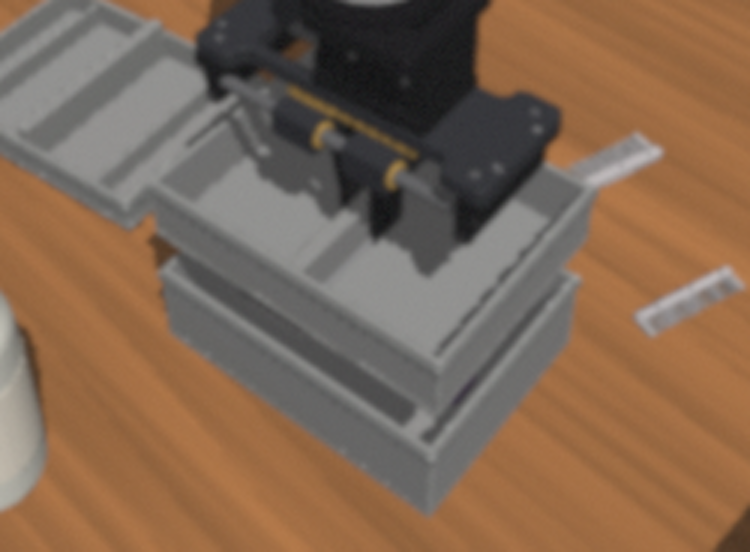

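The tray is aligned just above the base: tray corner around (435,370), base corner around (430,445). I'll lower it with a 4 mm correction.

>>> servo_tool([
  [[-0.002,0.012,0.0,0,0,0,0],[-0.002,0.012,0.03,0,0,0,0],[-0.002,0.012,0.06,0,0,0,0],[-0.002,0.012,0.08,0,0,0,0],[-0.002,0.012,0.09,0,0,0,0],[-0.002,0.012,0.1,0,0,0,0],[-0.002,0.012,0.107,0,0,0,0],[-0.002,0.012,0.112,0,0,0,0],[-0.002,0.012,0.115,0,0,0,0],[-0.002,0.012,0.115,0,0,0,0],[-0.002,0.012,0.115,0,0,0,0]],
])

```text
time_s: 14.37
tool_pos: [0.6417, 0.2933, 0.0762]
tool_rot: [-179.9, -0.1, 6.7]
force: [-3.9, -1.7, 5.2]
grip_width: 0.0093
grasp_force: 40.0
```

```bash
python3 - <<'E'
from h import *
c=shot('top')
go(.643,.293,.078,6.5)
E
```

```text
pos [0.6417 0.2933 0.0763] rot [-1.799e+02 -1.000e-01  6.700e+00] grip 0.0097 gf 40.00195368658751 F [-3.7 -1.5  5.8] t 14.4 q7 -125
-> [0.0041, 0.0013, -0.0058] [-0.0004, -0.0006, 0.0011] rows 0.1
```

The TCP is at 0.0763, which is the home height, with a light contact force. I'll release it.

>>> servo_tool([
  [[0,0,0,0,0,0,0.5],[0,0,0,0,0,0,0.5],[0,0,0,0,0,0,0.5],[0,0,0,0,0,0,0.5],[0,0,0,0,0,0,0.5],[0,0,-0.1,0,0,0,0.5],[0,0,-0.2,0,0,0,0.5],[0,0,-0.35,0,0,0,0.5],[0,0,-0.5,0,0,0,0.5],[0,0,-0.5,0,0,0,0.5]],
])

```text
time_s: 15.25
tool_pos: [0.6443, 0.2953, 0.234]
tool_rot: [-179.7, -0.8, 6.7]
force: [0.2, 1.0, 2.3]
grip_width: 0.0433
grasp_force: 0.0
```

```bash
python3 - <<'E'
from h import *
go(.440,.308,.2,165.7)
go(.38,.322,.2,165.7)
go(.440,.308,.2,-14.3)
E
```

```text
pos [0.6443 0.2953 0.234 ] rot [-179.7   -0.8    6.7] grip 0.0433 gf 0.0 F [0.2 1.  2.3] t 15.2 q7 -122
-> [-0.6729, -0.1207, 0.1051] [0.0053, -0.0037, -0.8834] rows 22.2
pos [0.6443 0.2953 0.234 ] rot [-179.7   -0.8    6.7] grip 0.0433 gf 0.0 F [0.2 1.  2.3] t 15.2 q7 -122
-> [-0.8661, -0.1904, 0.1029] [0.0053, -0.0037, -0.8834] rows 22.2
pos [0.6443 0.2953 0.234 ] rot [-179.7   -0.8    6.7] grip 0.0433 gf 0.0 F [0.2 1.  2.3] t 15.2 q7 -122
-> [-0.6729, -0.1207, 0.1051] [-0.0027, -0.0038, 0.1166] rows 5.0
```

>>> servo_tool([
  [[-0.48,-0.07,0.05,0,0,-0.45,0.6],[-0.48,-0.07,0.05,0,0,-0.45,0.6],[-0.48,-0.07,0.05,0,0,-0.45,0.6],[-0.48,-0.07,0.05,0,0,-0.45,0.6],[-0.48,-0.07,0.05,0,0,-0.45,0.6],[-0.48,-0.07,0.05,0,0,-0.45,0.6],[-0.48,-0.07,0.05,0,0,-0.45,0.6],[-0.48,-0.07,0.05,0,0,-0.45,0.6],[-0.48,-0.07,0.05,0,0,-0.45,0.6],[-0.48,-0.07,0.05,0,0,-0.45,0.6],[-0.48,-0.07,0.05,0,0,-0.45,0.6],[-0.48,-0.07,0.05,0,0,-0.45,0.6]],
])

```text
time_s: 16.25
tool_pos: [0.4962, 0.2971, 0.2096]
tool_rot: [179.9, -0.1, 88.0]
force: [-0.1, 0.6, -0.5]
grip_width: 0.0525
grasp_force: 0.0
```

```bash
python3 - <<'E'
from h import *
go(.51,.29,.2,165.7)
E
```

```text
pos [0.4962 0.2971 0.2096] rot [ 1.799e+02 -1.000e-01  8.800e+01] grip 0.0525 gf 0.0 F [-0.1  0.6 -0.5] t 16.2 q7 -48
-> [-0.022, 0.0466, 0.0321] [0.0008, -0.0002, -0.4316] rows 10.8
```

>>> servo_tool([
  [[-0.02,0.045,0.03,0,0,-0.4316,0.6],[-0.02,0.045,0.03,0,0,-0.4316,0.6],[-0.02,0.045,0.03,0,0,-0.4316,0.6],[-0.02,0.045,0.03,0,0,-0.4316,0.6],[-0.02,0.045,0.03,0,0,-0.4316,0.6],[-0.02,0.045,0.03,0,0,-0.4316,0.6],[-0.02,0.045,0.03,0,0,-0.4316,0.6],[-0.02,0.045,0.03,0,0,-0.4316,0.6],[-0.02,0.045,0.03,0,0,-0.4316,0.6],[-0.02,0.045,0.03,0,0,-0.4316,0.6],[-0.02,0.045,0.03,0,0,-0.4316,0.6],[-0.02,0.045,0.03,0,0,-0.4316,0.6]],
])

```text
time_s: 17.25
tool_pos: [0.5096, 0.2904, 0.2005]
tool_rot: [179.9, 0.0, 165.5]
force: [0.7, -0.2, -1.6]
grip_width: 0.0521
grasp_force: 0.0
```

```bash
python3 - <<'E'
from h import *
c=fixrot(shot('wrist'));save(c,'w8.png');P=cloud(c);hsv=cv2.cvtColor(c['frame'],cv2.COLOR_RGB2HSV)
m=((hsv[...,1]<90)&(c['depth']>0)&(abs(P[...,0]-.44)<.09)&(abs(P[...,1]-.308)<.045)&(P[...,2]<.02)&(P[...,2]>-.006)).astype(np.uint8)
n,l,s,_=cv2.connectedComponentsWithStats(cv2.morphologyEx(m,cv2.MORPH_CLOSE,np.ones((5,5))))
i=1+s[1:,4].argmax();q=P[(l==i)&(m>0)];print(s[i],rect(q),np.percentile(q[:,2],[5,50,95]))
go(.440,.308,.004,165.7)
# tray check with top
c=fixrot(shot('top'));P=cloud(c);z=P[...,2]
p=P[(c['depth']>0)&(z>.100)&(z<.112)&(abs(P[...,0]-.643)<.1)&(abs(P[...,1]-.293)<.13)];print('deep rim',len(p),rect(p),np.median(p[:,2]))
E
```

```text
[ 241   51   27  118 2976] (441.1, 309.2, 121.2, 27.5, -14.5) [-0.00129938  0.00445103  0.00916662]
pos [0.5095 0.2905 0.2006] rot [179.9   0.  165.3] grip 0.0522 gf 0.0 F [-0.2 -0.1  0.5] t 17.3 q7 22
-> [0.2392, -0.0041, 0.6551] [0.0008, 0.0002, -0.0025] rows 5.0
deep rim 373 (643.3, 283.4, 186.7, 153.8, -83.1) 0.10462218204526585
```

View pics/w8.png

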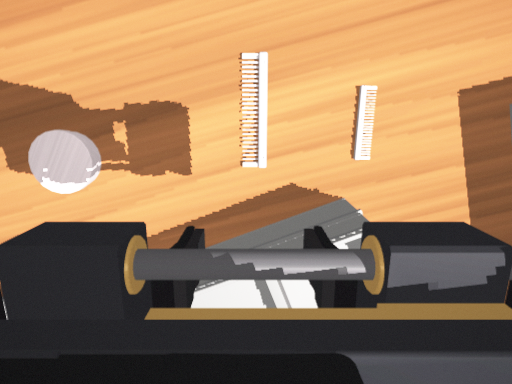

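The comb at (255,110) measures about 119 x 27 mm, so it is the one meant. The smaller comb is at (366,122), and my comb lines up with the tool.

>>> servo_tool([
  [[0.237,-0.008,0.2,0,0,-0.002,0.6],[0.237,-0.008,0.35,0,0,-0.002,0.6],[0.237,-0.008,0.5,0,0,-0.002,0.6],[0.237,-0.008,0.58,0,0,-0.002,0.6],[0.237,-0.008,0.62,0,0,-0.002,0.6],[0.237,-0.008,0.645,0,0,-0.002,0.6],[0.237,-0.008,0.655,0,0,-0.002,0.6],[0.237,-0.008,0.655,0,0,-0.002,0.6],[0.237,-0.008,0.655,0,0,-0.002,0.6]],
], grip_force=15)

```text
time_s: 18.1
tool_pos: [0.4422, 0.3077, 0.0065]
tool_rot: [179.7, 0.2, 165.7]
force: [0.1, 0.4, -0.0]
grip_width: 0.0522
grasp_force: 0.0
```

>>> servo_tool([
  [[0,0,0,0,0,0,0],[0,0,0,0,0,0,0],[0,0,0,0,0,0,0],[0,0,0,0,0,0,0],[0,0,0,0,0,0,0],[0,0,0,0,0,0,0]],
])

```text
time_s: 18.6
tool_pos: [0.4407, 0.3068, 0.0046]
tool_rot: [179.8, 0.1, 165.7]
force: [0.5, 0.9, 1.6]
grip_width: 0.0251
grasp_force: 15.0
```

>>> servo_tool([
  [[0,0,-0.1,0,0,0,0],[0,0,-0.2,0,0,0,0],[0,0,-0.35,0,0,0,0],[0,0,-0.5,0,0,0,0],[0,0,-0.65,0,0,0,0],[0,0,-0.65,0,0,0,0],[0,0,-0.65,0,0,0,0],[0,0,-0.65,0,0,0,0]],
])

```text
time_s: 19.27
tool_pos: [0.4402, 0.3057, 0.1991]
tool_rot: [179.9, 0.1, 165.7]
force: [0.4, -0.6, -0.9]
grip_width: 0.0004
grasp_force: 0.0
```

```bash
python3 - <<'E'
from h import *
c=fixrot(shot('wrist'));save(c,'w9.png')
c=fixrot(shot('top'));P=cloud(c);z=P[...,2]
p=P[(c['depth']>0)&(z>.100)&(z<.112)&(abs(P[...,0]-.643)<.1)&(abs(P[...,1]-.293)<.13)];print('deep rim',len(p),rect(p),np.median(p[:,2]))
a=np.radians(6.5); y=np.array([-np.sin(a),np.cos(a)])
t=np.array([.643,.293])-.05*y; print(t); go(t[0],t[1],.2,186.5)
E
```

```text
deep rim 742 (642.0, 291.6, 203.8, 154.6, -83.5) 0.10445261494066249
[0.64866016 0.24332141]
pos [0.4394 0.3051 0.1975] rot [-180.    -0.   165.7] grip 0.0005 gf 0.0 F [-0.  -0.9  0.2] t 19.4 q7 23
-> [-0.7269, -0.0277, -0.0089] [-0.0001, -0.0003, -0.1154] rows 5.2
```

View pics/w9.png

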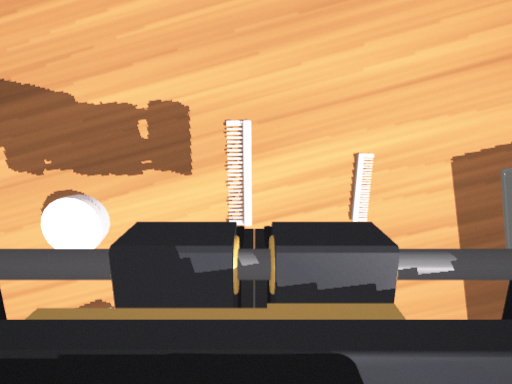

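The comb slipped out because the fingertips were too high for the 5 mm teeth. It still lies flat at (240,170). I'll back off, measure it again and grip lower.

>>> servo_tool([
  [[-0.22,0,0,0,0,0,0.6],[-0.22,0,0,0,0,0,0.6],[-0.22,0,0,0,0,0,0.6],[-0.22,0,0,0,0,0,0.6],[-0.22,0,0,0,0,0,0.6],[-0.22,0,0,0,0,0,0.6]],
], grip_force=20)

```text
time_s: 19.87
tool_pos: [0.5022, 0.2906, 0.1984]
tool_rot: [179.9, -0.1, 165.9]
force: [-0.1, 0.7, 1.1]
grip_width: 0.0327
grasp_force: 0.0
```

```bash
python3 - <<'E'
from h import *
c=fixrot(shot('wrist'));P=cloud(c);hsv=cv2.cvtColor(c['frame'],cv2.COLOR_RGB2HSV)
m=((hsv[...,1]<90)&(c['depth']>0)&(abs(P[...,0]-.44)<.09)&(abs(P[...,1]-.308)<.045)&(P[...,2]<.02)&(P[...,2]>-.006)).astype(np.uint8)
n,l,s,_=cv2.connectedComponentsWithStats(cv2.morphologyEx(m,cv2.MORPH_CLOSE,np.ones((5,5))))
i=1+s[1:,4].argmax();q=P[(l==i)&(m>0)];r=rect(q);print(s[i],r,np.percentile(q[:,2],[5,50,95]))
go(r[0]/1e3,r[1]/1e3,.002,r[4]+180)
E
```

```text
[ 225   55   27  117 2980] (432.2, 291.4, 119.3, 27.2, -14.3) [-0.0012517   0.0044399   0.00911845]
pos [0.5025 0.2905 0.1988] rot [179.9   0.  165.9] grip 0.0367 gf 0.0 F [-1.2  0.1 -0.5] t 19.9 q7 25
-> [0.2279, -0.0551, 0.6558] [0.0004, 0.0, 0.001] rows 5.0
```

>>> servo_tool([
  [[0.228,-0.055,0.2,0,0,0.001,0.6],[0.228,-0.055,0.35,0,0,0.001,0.6],[0.228,-0.055,0.5,0,0,0.001,0.6],[0.228,-0.055,0.58,0,0,0.001,0.6],[0.228,-0.055,0.62,0,0,0.001,0.6],[0.228,-0.055,0.64,0,0,0.001,0.6],[0.228,-0.055,0.65,0,0,0.001,0.6],[0.228,-0.055,0.655,0,0,0.001,0.6],[0.228,-0.055,0.658,0,0,0.001,0.6],[0.228,-0.055,0.658,0,0,0.001,0.6],[0.228,-0.055,0.658,0,0,0.001,0.6]],
])

```text
time_s: 20.83
tool_pos: [0.4354, 0.2917, 0.0035]
tool_rot: [179.8, 0.2, 165.5]
force: [-0.5, -0.1, -0.0]
grip_width: 0.0522
grasp_force: 0.0
```

```bash
python3 - <<'E'
from h import *
go(.4322,.2914,.001,165.7)
c=shot('top')
go(.4322,.2914,.001,165.7)
E
```

```text
pos [0.4354 0.2917 0.0035] rot [179.8   0.2 165.5] grip 0.0522 gf 0.0 F [-0.5 -0.1 -0. ] t 20.8 q7 13
-> [0.0101, -0.0037, 0.0082] [0.0012, 0.0011, -0.0009] rows 0.1
pos [0.4352 0.2915 0.0032] rot [179.8   0.2 165.5] grip 0.052 gf 0.0 F [0.9 0.2 0.2] t 20.9 q7 13
-> [0.0095, -0.0028, 0.0072] [0.0011, 0.0009, -0.001] rows 0.1
```

Another 2–3 mm down, then close with a gentler grip.

>>> servo_tool([
  [[0.009,-0.002,0.004,0.001,0.001,0,0.6],[0.009,-0.002,0.008,0.001,0.001,0,0.6],[0.009,-0.002,0.008,0.001,0.001,0,0.6],[0.009,-0.002,0.008,0.001,0.001,0,0.6],[0.009,-0.002,0.008,0.001,0.001,0,0],[0.009,-0.002,0.008,0.001,0.001,0,0],[0.009,-0.002,0.008,0.001,0.001,0,0],[0.009,-0.002,0.008,0.001,0.001,0,0],[0.009,-0.002,0.008,0.001,0.001,0,0],[0.009,-0.002,0.008,0.001,0.001,0,0],[0.009,-0.002,0.008,0.001,0.001,0,0],[0.009,-0.002,0.008,0.001,0.001,0,0]],
], grip_force=12)

```text
time_s: 21.88
tool_pos: [0.432, 0.292, 0.0005]
tool_rot: [180.0, -0.0, 165.6]
force: [0.3, -0.0, 5.9]
grip_width: 0.0261
grasp_force: 12.8
```

>>> servo_tool([
  [[0,0,-0.02,0,0,0,0],[0,0,-0.04,0,0,0,0],[0,0,-0.07,0,0,0,0],[0,0,-0.1,0,0,0,0],[0,0,-0.13,0,0,0,0],[0,0,-0.13,0,0,0,0]],
])

```text
time_s: 22.38
tool_pos: [0.4324, 0.292, 0.0405]
tool_rot: [180.0, 0.0, 165.6]
force: [0.5, 0.5, -1.5]
grip_width: 0.0261
grasp_force: 12.0
```

The comb is held this time, at a grip width of 26.1 mm.

>>> servo_tool([
  [[0,0,-0.12,0,0,0,0],[0,0,-0.24,0,0,0,0],[0,0,-0.36,0,0,0,0],[0,0,-0.5,0,0,0,0],[0,0,-0.5,0,0,0,0],[0,0,-0.5,0,0,0,0]],
])

```text
time_s: 22.88
tool_pos: [0.433, 0.292, 0.1906]
tool_rot: [180.0, 0.1, 165.5]
force: [-0.6, 0.1, -0.7]
grip_width: 0.0256
grasp_force: 12.0
```

```bash
python3 - <<'E'
from h import *
go(.6487,.2433,.18,186.5)
E
```

```text
pos [0.433  0.292  0.1906] rot [1.800e+02 1.000e-01 1.655e+02] grip 0.0256 gf 11.98937013745308 F [-0.6  0.1 -0.7] t 22.9 q7 26
-> [-0.7368, 0.0224, 0.037] [0.0001, 0.0008, -0.1165] rows 5.3
```

>>> servo_tool([
  [[-0.15,0.004,0,0,0,-0.03,0],[-0.27,0.008,0,0,0,-0.05,0],[-0.4,0.012,0,0,0,-0.07,0],[-0.5,0.016,0,0,0,-0.09,0],[-0.62,0.02,0,0,0,-0.11,0],[-0.737,0.022,0.03,0,0.001,-0.1165,0],[-0.737,0.022,0.03,0,0.001,-0.1165,0],[-0.737,0.022,0.03,0,0.001,-0.1165,0],[-0.737,0.022,0.03,0,0.001,-0.1165,0],[-0.737,0.022,0.03,0,0.001,-0.1165,0]],
])

```text
time_s: 23.72
tool_pos: [0.6457, 0.2437, 0.1783]
tool_rot: [180.0, -0.4, -173.3]
force: [-0.6, 1.2, 0.4]
grip_width: 0.0259
grasp_force: 12.0
```

```bash
python3 - <<'E'
from h import *
c=fixrot(shot('wrist'));save(c,'w10.png')
go(.6487,.2433,.068,186.5)
E
```

```text
pos [0.6459 0.2436 0.1788] rot [-180.    -0.3 -173.3] grip 0.0258 gf 11.989485919475555 F [ 0.1  0.3 -0.4] t 23.8 q7 52
-> [-0.0114, -0.002, 0.3694] [-0.0, -0.0019, 0.001] rows 2.7
```

View pics/w10.png

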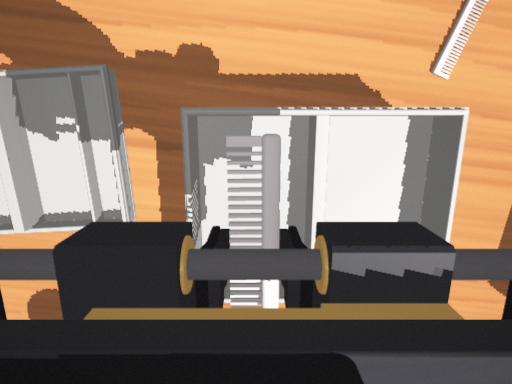

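The comb is held level over the compartment left of the divider: comb around (253,210), divider at column 321, end wall around row 112. I'll lower it and release.

>>> servo_tool([
  [[-0.011,-0.002,0.08,0,-0.002,0.001,0],[-0.011,-0.002,0.17,0,-0.002,0.001,0],[-0.011,-0.002,0.25,0,-0.002,0.001,0],[-0.011,-0.002,0.31,0,-0.002,0.001,0],[-0.011,-0.002,0.34,0,-0.002,0.001,0],[-0.011,-0.002,0.355,0,-0.002,0.001,0],[-0.011,-0.002,0.363,0,-0.002,0.001,0],[-0.011,-0.002,0.366,0,-0.002,0.001,0],[-0.011,-0.002,0.368,0,-0.002,0.001,0],[-0.011,-0.002,0.368,0,-0.002,0.001,0]],
])

```text
time_s: 24.6
tool_pos: [0.6506, 0.2426, 0.0696]
tool_rot: [180.0, 0.1, -173.6]
force: [0.2, -0.2, -0.6]
grip_width: 0.0257
grasp_force: 12.0
```

```bash
python3 - <<'E'
from h import *
go(.6487,.2433,.068,186.5); c=shot('top'); go(.6487,.2433,.068,186.5)
E
```

```text
pos [0.6506 0.2426 0.0696] rot [ 1.800e+02  1.000e-01 -1.736e+02] grip 0.0257 gf 11.989491730928421 F [ 0.2 -0.2 -0.6] t 24.6 q7 49
-> [0.0062, 0.0031, 0.0054] [0.0002, 0.0008, -0.0008] rows 0.1
pos [0.6506 0.2425 0.0695] rot [ 1.800e+02  1.000e-01 -1.737e+02] grip 0.0261 gf 11.989404112100601 F [-0.2 -0.4 -0.6] t 24.6 q7 49
-> [0.006, 0.0032, 0.005] [0.0002, 0.0007, -0.0008] rows 0.1
```

>>> servo_tool([
  [[0,0,0.004,0,0,0,0],[0,0,0.006,0,0,0,0],[0,0,0.006,0,0,0,0],[0,0,0.006,0,0,0,0.5],[0,0,0.006,0,0,0,0.5],[0,0,0.006,0,0,0,0.5],[0,0,0.006,0,0,0,0.5],[0,0,-0.1,0,0,0,0.5],[0,0,-0.2,0,0,0,0.5],[0,0,-0.3,0,0,0,0.5],[0,0,-0.4,0,0,0,0.5],[0,0,-0.45,0,0,0,0.5]],
])

```text
time_s: 25.65
tool_pos: [0.6509, 0.2433, 0.2077]
tool_rot: [179.9, 0.3, -173.6]
force: [0.2, 1.0, 0.8]
grip_width: 0.0431
grasp_force: 0.0
```

```bash
python3 - <<'E'
from h import *
c=fixrot(shot('wrist'));P=cloud(c);save(c,'w11.png')
z=P[...,2];a=np.radians(6.5)
d=P[...,:2]-np.array([.643,.293]);X=d@[np.cos(a),np.sin(a)];Y=d@[-np.sin(a),np.cos(a)]
m=(c['depth']>0)&(abs(X)<.068)&(Y<-.012)&(Y>-.088)
print('floor',np.percentile(z[m],[10,25,50]).round(4)); h=m&(z>.070)&(z<.09); 
print(h.sum(),X[h].min(),X[h].max(),Y[h].min(),Y[h].max(),np.percentile(z[h],[50,95]))
go(.564,.01,.25,9.6);go(.72,.01,.25,189.6)
E
```

```text
floor [0.0658 0.2885 0.301 ]
1621 -0.05595570753290979 0.06059794135418033 -0.06490939464036734 -0.0387703595837681 [0.07379273 0.07534272]
pos [0.6516 0.2439 0.2095] rot [ 179.8    0.4 -173.7] grip 0.0437 gf 0.0 F [ 0.5 -0.   2.2] t 25.7 q7 52
-> [0.3752, -0.7422, -0.1399] [0.0038, -0.0012, 0.9819] rows 24.7
pos [0.6516 0.2439 0.2095] rot [ 179.8    0.4 -173.7] grip 0.0437 gf 0.0 F [ 0.5 -0.   2.2] t 25.7 q7 52
-> [-0.1416, -0.7997, -0.1361] [0.0008, 0.0025, -0.0181] rows 5.9
```

View pics/w11.png

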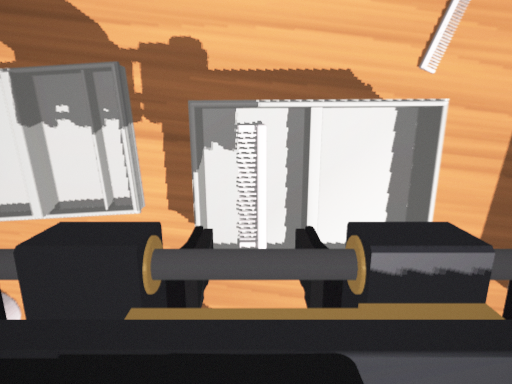

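The comb lies flat in the compartment at (250,185), with its spine top at 75.3 mm as expected. Next is the shallow tray.

>>> servo_tool([
  [[-0.14,-0.8,-0.14,0,0.002,-0.018,0.6],[-0.14,-0.8,-0.14,0,0.002,-0.018,0.6],[-0.14,-0.8,-0.14,0,0.002,-0.018,0.6],[-0.14,-0.8,-0.14,0,0.002,-0.018,0.6],[-0.14,-0.8,-0.14,0,0.002,-0.018,0.6],[-0.14,-0.8,-0.14,0,0.002,-0.018,0.6],[-0.14,-0.8,-0.14,0,0.002,-0.018,0.6],[-0.14,-0.8,-0.14,0,0.002,-0.018,0.6],[-0.14,-0.8,-0.14,0,0.002,-0.018,0.6]],
])

```text
time_s: 26.45
tool_pos: [0.7178, 0.0086, 0.2441]
tool_rot: [179.9, -0.4, -170.4]
force: [0.0, 0.9, 0.5]
grip_width: 0.0521
grasp_force: 0.0
```

```bash
python3 - <<'E'
from h import *
c=fixrot(shot('wrist'));P=cloud(c);save(c,'w12.png')
z=P[...,2];ok=(c['depth']>0)&(abs(P[...,0]-.64)<.1)&(abs(P[...,1]-.01)<.13)
p=P[ok&(z>.025)&(z<.038)];print('rim',len(p),rect(p))
d=P[ok&(z>.041)&(z<.048)];print('rib',len(d),rect(d))
go(.6406,.0107,.1,189.6)
E
```

```text
rim 4567 (641.8, 12.0, 203.7, 153.0, -80.4)
rib 1289 (641.9, 12.0, 143.1, 10.1, 9.7)
pos [0.7175 0.01   0.2444] rot [ 179.9   -0.4 -170.3] grip 0.0523 gf 0.0 F [-1.   0.4 -0. ] t 26.5 q7 77
-> [0.2491, 0.0449, 0.4833] [0.0004, -0.0022, 0.0007] rows 3.9
```

View pics/w12.png

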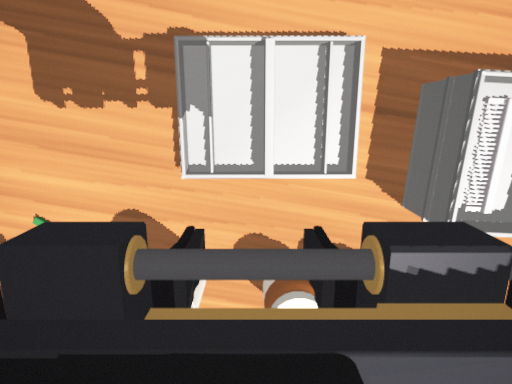

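The whole shallow tray is visible: rim from (177,38) to (363,180), rib at column 269. It is centred at (641.9,12.0) mm with yaw 9.6°. I'll grasp it.

>>> servo_tool([
  [[0.247,0.049,0.1,0,-0.002,0.001,0.6],[0.247,0.049,0.3,0,-0.002,0.001,0.6],[0.247,0.049,0.45,0,-0.002,0.001,0.6],[0.247,0.049,0.5,0,-0.002,0.001,0.6],[0.247,0.049,0.6,0,-0.002,0.001,0.6],[0.247,0.049,0.68,0,-0.002,0.001,0.6],[0.247,0.049,0.72,0,-0.002,0.001,0.6],[0.247,0.049,0.74,0,-0.002,0.001,0.6],[0.247,0.049,0.747,0,-0.002,0.001,0.6],[0.247,0.049,0.747,0,-0.002,0.001,0.6],[0.247,0.049,0.747,0,-0.002,0.001,0.6]],
], grip_force=40)

```text
time_s: 27.42
tool_pos: [0.643, 0.0112, 0.0239]
tool_rot: [180.0, 0.2, -170.6]
force: [0.3, 0.1, 1.1]
grip_width: 0.0522
grasp_force: 0.0
```

>>> servo_tool([
  [[0,0,0,0,0,0,0],[0,0,0,0,0,0,0],[0,0,0,0,0,0,0],[0,0,0,0,0,0,0],[0,0,0,0,0,0,0],[0,0,0,0,0,0,0],[0,0,0,0,0,0,0],[0,0,0,0,0,0,0],[0,0,0,0,0,0,0],[0,0,0,0,0,0,0],[0,0,0,0,0,0,0],[0,0,0,0,0,0,0]],
])

```text
time_s: 28.42
tool_pos: [0.6415, 0.0106, 0.0217]
tool_rot: [180.0, 0.0, -170.6]
force: [-0.7, 0.8, 1.0]
grip_width: 0.0092
grasp_force: 40.0
```

>>> servo_tool([
  [[0,0,-0.1,0,0,0,0],[0,0,-0.2,0,0,0,0],[0,0,-0.3,0,0,0,0],[0,0,-0.4,0,0,0,0],[0,0,-0.5,0,0,0,0],[0,0,-0.6,0,0,0,0],[0,0,-0.68,0,0,0,0],[0,0,-0.68,0,0,0,0],[0,0,-0.68,0,0,0,0]],
])

```text
time_s: 29.17
tool_pos: [0.6419, 0.0102, 0.2267]
tool_rot: [-180.0, 0.1, -170.6]
force: [-0.7, 0.1, -1.5]
grip_width: 0.01
grasp_force: 40.0
```

```bash
python3 - <<'E'
from h import *
go(.6425,.2930,.22,186.5)
E
```

```text
pos [0.6419 0.0102 0.2267] rot [-1.800e+02  1.000e-01 -1.706e+02] grip 0.01 gf 39.99949931167066 F [-0.7  0.1 -1.5] t 29.2 q7 75
-> [-0.1557, 0.9298, 0.0222] [-0.0002, 0.0008, 0.0161] rows 6.8
```

>>> servo_tool([
  [[-0.02,0.12,0,0,0,0.003,0],[-0.04,0.25,0,0,0,0.005,0],[-0.06,0.37,0,0,0,0.008,0],[-0.08,0.5,0,0,0,0.01,0],[-0.1,0.62,0,0,0,0.012,0],[-0.125,0.75,0,0,0,0.014,0],[-0.145,0.86,0,0,0,0.016,0],[-0.156,0.93,0.02,0,0,0.016,0],[-0.156,0.93,0.02,0,0,0.016,0],[-0.156,0.93,0.02,0,0,0.016,0],[-0.156,0.93,0.02,0,0,0.016,0],[-0.156,0.93,0.02,0,0,0.016,0]],
])

```text
time_s: 30.17
tool_pos: [0.6427, 0.2907, 0.2188]
tool_rot: [-179.9, -0.0, -173.6]
force: [-0.4, -1.1, -2.1]
grip_width: 0.0097
grasp_force: 40.0
```

```bash
python3 - <<'E'
from h import *
c=shot('top');go(.6425,.2930,.156,186.5)
E
```

```text
pos [0.6428 0.2907 0.2192] rot [-179.9    0.  -173.6] grip 0.0097 gf 39.99935891479254 F [-0.  -0.4 -1.6] t 30.2 q7 49
-> [0.0003, 0.008, 0.2107] [-0.0003, 0.0, -0.0008] rows 1.5
```

>>> servo_tool([
  [[0,0.008,0.07,0,0,-0.001,0],[0,0.008,0.14,0,0,-0.001,0],[0,0.008,0.21,0,0,-0.001,0],[0,0.008,0.25,0,0,-0.001,0],[0,0.008,0.27,0,0,-0.001,0],[0,0.008,0.275,0,0,-0.001,0],[0,0.008,0.275,0,0,-0.001,0],[0,0.008,0.275,0,0,-0.001,0]],
])

```text
time_s: 30.88
tool_pos: [0.6423, 0.2959, 0.1388]
tool_rot: [179.9, 0.1, -173.3]
force: [-0.8, -0.2, -2.0]
grip_width: 0.0096
grasp_force: 40.0
```

```bash
python3 - <<'E'
from h import *
c=fixrot(shot('scene'));cv2.imwrite('pics/s13.png',cv2.resize(c['frame'][200:384,150:400,::-1],(750,552),interpolation=cv2.INTER_CUBIC))
go(.6425,.2930,.121,186.5)
E
```

```text
pos [0.6423 0.296  0.1389] rot [ 179.9    0.2 -173.3] grip 0.0099 gf 39.999365229159594 F [-0.9 -0.2 -2.1] t 30.9 q7 47
-> [0.0007, -0.0101, 0.0596] [0.0004, 0.0008, 0.0011] rows 0.4
```

View pics/s13.png

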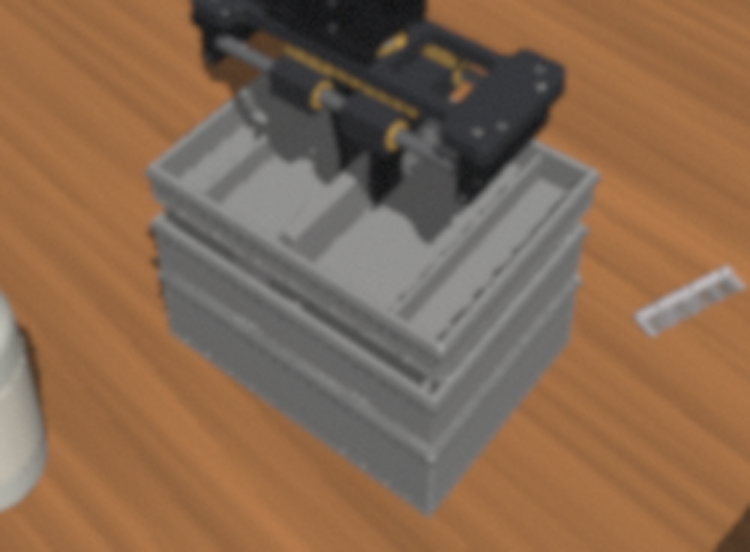

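The shallow tray hovers in line with the stack: its corner is at (440,350) and the deep tray's corner at (433,393). I'll lower it.

>>> servo_tool([
  [[0,-0.01,0.0,0,0.001,0.001,0],[0,-0.01,0.015,0,0.001,0.001,0],[0,-0.01,0.03,0,0.001,0.001,0],[0,-0.01,0.04,0,0.001,0.001,0],[0,-0.01,0.05,0,0.001,0.001,0],[0,-0.01,0.056,0,0.001,0.001,0],[0,-0.01,0.06,0,0.001,0.001,0],[0,-0.01,0.062,0,0.001,0.001,0],[0,-0.01,0.062,0,0.001,0.001,0],[0,-0.01,0.062,0,0.001,0.001,0]],
])

```text
time_s: 31.77
tool_pos: [0.642, 0.2925, 0.1217]
tool_rot: [-180.0, -0.1, -173.5]
force: [-4.8, -2.9, 11.3]
grip_width: 0.0099
grasp_force: 40.0
```

```bash
python3 - <<'E'
from h import *
c=shot('top');go(.6425,.2930,.121,186.5)
E
```

```text
pos [0.642  0.2925 0.1217] rot [-1.800e+02 -1.000e-01 -1.735e+02] grip 0.0095 gf 40.00151683576405 F [-4.3 -4.1 11.9] t 31.8 q7 47
-> [-0.002, 0.0016, 0.0023] [-0.0002, -0.0005, 0.0001] rows 0.0
```

It is home at 0.1217, as expected. I'll release and lift.

>>> servo_tool([
  [[0,0,0,0,0,0,0.5],[0,0,0,0,0,0,0.5],[0,0,0,0,0,0,0.5],[0,0,0,0,0,0,0.5],[0,0,0,0,0,0,0.5],[0,0,0,0,0,0,0.5],[0,0,-0.1,0,0,0,0.5],[0,0,-0.2,0,0,0,0.5],[0,0,-0.35,0,0,0,0.5],[0,0,-0.45,0,0,0,0.5]],
])

```text
time_s: 32.65
tool_pos: [0.6423, 0.2926, 0.2559]
tool_rot: [179.9, -0.1, -173.5]
force: [1.0, -0.1, 1.1]
grip_width: 0.0432
grasp_force: 0.0
```

>>> servo_tool([
  [[-0.1,-0.3,0,0,0,0,0.5],[-0.1,-0.6,0,0,0,0,0.5],[-0.1,-0.8,0,0,0,0,0.5],[-0.1,-0.8,0,0,0,0,0.5],[-0.1,-0.8,0,0,0,0,0.5],[-0.1,-0.8,0,0,0,0,0.5],[-0.1,-0.8,0,0,0,0,0.5],[-0.1,-0.8,0,0,0,0,0.5],[-0.1,-0.8,0,0,0,0,0.5]],
])

```text
time_s: 33.4
tool_pos: [0.6992, 0.0583, 0.2535]
tool_rot: [179.9, -0.2, -173.4]
force: [-0.2, 0.4, 0.2]
grip_width: 0.0441
grasp_force: 0.0
```

```bash
python3 - <<'E'
from h import *
c=fixrot(shot('top'));P=cloud(c);z=P[...,2];ok=(c['depth']>0)&(abs(P[...,0]-.643)<.1)&(abs(P[...,1]-.293)<.13)
p=P[ok&(z>.126)&(z<.14)];print('rim',len(p),rect(p),np.median(p[:,2]))
A=np.c_[p[:,:2],np.ones(len(p))];print('tilt',np.linalg.lstsq(A,p[:,2],rcond=None)[0][:2])
p=P[ok&(z>.14)];print('rib',len(p),rect(p),np.median(p[:,2]))
c=fixrot(shot('scene'));cv2.imwrite('pics/s14.png',cv2.resize(c['frame'][200:384,150:400,::-1],(750,552),interpolation=cv2.INTER_CUBIC))
E
```

```text
rim 1096 (641.3, 291.3, 204.2, 154.9, -83.6) 0.13161001383214205
tilt [-0.00113617 -0.00132274]
rib 277 (640.9, 290.7, 143.3, 11.1, 6.6) 0.1433972206925782
```

View pics/s14.png

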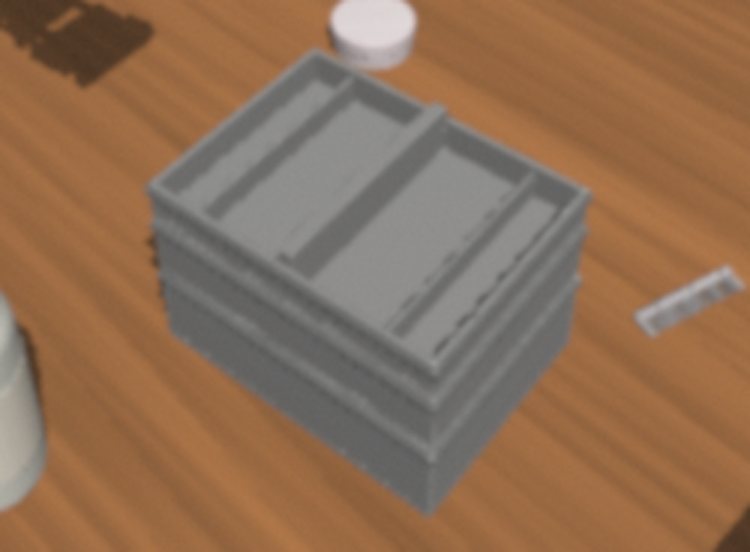

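The tower is closed, level and square: the corners at (435,365), (433,400) and (430,450) line up, and the rib top measures 143.4 mm against 144 nominal. I'm handing it in.

```bash
python3 -c "
from h import *
print(env.sign_off())"
```

```text
the job is handed in; nothing more can be done
None
```

I rebuilt the tower in the required order and handed it in; sign-off gave no verdict, but my last measurement shows the top tray home, level and in line, and I kept clear of the mug and tin (the comb slipped once and needed a second, lower grip).

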